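# Steer the decorating light onto the yellow-ringed chocolate plaque

## Task

Turn the blue and the orange knob on top of the mirror mount, one after the other, until the green light spot on the white board lies in the middle of the chocolate plaque with the yellow sugar ring (not the white, pink or blue one). Then let go of the knobs.

Things in the scene. Friction and masses are not known exactly. Their poses are not given: they have to be found in the camera images.
- blue_knob_grip (a point): Blue range knob on the head's axis, left on the mirror mount's level plate (90 x 250 mm, top at z 140 mm). Bar grip 40 long, 14 thick, 34 mm high on a skirt 42 across, 8 high. Point on its vertical axis, 9 mm under its top, at z 179; x along the bar. Clockwise from above sends the spot straight away from this axis, 60 mm per rad. Stops 1.35 rad either way; stays where left (0.04 Nm).
- orange_knob_grip (a point): Orange swing knob, right on the same plate, 110 mm from the blue one; same shape, grip point, axes and stops (0.07 Nm). Clockwise from above swings the spot to the right, clockwise about the blue knob's axis, 0.28 rad per rad of the knob (some 60 mm per rad at the board's middle); the blue knob turns along with it a little. Both knobs start within 0.15 rad of the middle of their travel.
- spot (a point): Centre of the light spot, a bright green disc 13 mm across on the white board (260 x 260 mm, 10 mm high) just beyond the mirror mount; starts near the board's middle, about 213 mm from the blue knob's axis. Only the knobs move it. Its x axis points from the blue knob's axis out to the spot, away from the robot; z up.
- yellow_ring (a point): Centre of the top of the target: a round dark chocolate plaque 48 mm across, 1.4 mm thick, with a yellow sugar ring (42 mm outside, 33 mm inside diameter), fixed flat on the white board in any of its four quarters, 25 to 70 mm from the board's middle lines. Like plaques with white, pink and blue rings lie in the other quarters.

How it is judged (in metres and radians):
At the end, for the whole second after the job is handed in: The centre of the green light spot rests within 14 mm of the centre of the yellow-ringed plaque (horizontal distance between spot and yellow_ring below 0.014 m); the robot touches nothing.
It also fails if it takes over 42 s, if anything falls off the work surface, if the arm or the gripper's body presses on something with over 40 N, if the wrist force passes 120 N, or if a joint passes its speed limit or range.

## Robot

A 6-joint arm with a two-finger parallel gripper is mounted at the origin on the work surface. World frame = base frame: x ahead of the robot, y to its left, z up, the work surface at z = 0. Lengths are in mm, angles in rad, forces in N, time in s.
With the tool pointing down it reaches from about 350 to 875 mm from the base axis. Payload 4.2 kg.
Tool frame: the origin (TCP) lies at the very end of the fingers, on their centre line; the grasp point (between the pads) lies 19 mm behind it; z points along the fingers, y is the line along which they close (so a half turn about z gives the same grasp; the last joint's range is limited). The gripper opens to 85 mm and grips with 20 to 120 N. Pads are 22 mm wide; open, the fingers measure 114 mm over their backs; the gripper's body (76 mm by 85 mm) begins 54 mm behind the grasp point. The pads swing forward as they close: fully open they stand 13 mm farther back than shut.
Start: joints at [-1.001, 0.385, 0.008, 0, -1.194, -0.259], TCP at [191.153, -595.029, 207.912] pointing down, gripper open.
Joint ranges: [-3.14, 3.14], [-1.21, 2.06], [-1.07, 1.41], [-3.16, 2.05], [-2.99, -0.16], [-3.1, 3.1]. Speed limits (rad/s): [2.79, 2.79, 3.14, 3.14, 3.14, 3.14].

## Interface

Orientations are given as a rotation vector (axis times angle).
In Python, from bench import manip, cams, hand_in gives the robot as it stands.
- The arm moves only by the tool move_arm, never from a script. Its argument "targets" is text: rows parted by semicolons, each of 6 numbers parted by spaces: the shift along the tool's x, y, z normalised to -1 to 1, where 1 is 0.25 m, then the turn, a rotation vector about the tool's x, y, z normalised to -1 to 1, where 1 is 30 degrees. In form: tx ty tz rx ry rz; .... A call has exactly 5 rows; each row is the pose to reach, as a shift and turn from the pose commanded when the call began, along the tool's axes at that moment; what a row does not reach only later rows make up. A row lasts 1/12 s, in which the tool goes at most 41.7 mm and 7.16 degrees, less where a joint would pass 70% of its speed; a pose out of reach is approached as far as the arm can. A call with a number of a shift or a turn outside -1 to 1 is refused whole. A call with a gripper value outside its range is refused whole. "claw" is the opening, from 0 (shut) to 1 (fully open), set as the call begins (left out, the last holds). The fingers move at their own pace and stop on an object; the grip force is fixed at half the most. Time passes only in rows, so rows that repeat a pose let the fingers close, or fill a call up. It gives the time, the measured TCP pose, the force, the opening and the grip force at its end, in the units of the state.
- manip.observe(): the state, without advancing time (a new reading comes with each control period).
- cams.read_camera(name): name is "side" or "top"; returns (picture, depth): 400x640x3 uint8, blue, green, red; 400x640 float32, mm along the optical axis (not along the pixel's ray), 0 where there is no reading.
- cams.camera_model(name): a dict with "fx", "fy", "cx", "cy" (pixels), "D" ([k1, k2, p1, p2, k3] as OpenCV has them; the pictures are not rectified), "eye" and "attitude" of the camera in the world. Camera axes: x right, y down, z forward; pixel columns grow to the right and rows downward; lengths in mm; the calibration is good to about 2 mm. A picture is of the moment at which its call begins. camera_model takes no time and is no camera call.
- hand_in(): hands the job in; it is judged then, once.
The state is a dict: "clock": time; "joint_pos": joint angles; "qd": joint speeds; "effort": joint torques, N m; "eef_pos": TCP position; "orientation": TCP orientation; "wrist_force": force on the tool from outside, world axes, zero at the start; "torque": the same for the moment, N m; "gripper_width": opening from 0.0 (shut) to 1.0 (fully open); "grasp_force": force on a finger pad.
Only numpy, scipy, OpenCV 4.12 (cv2) and the standard library are available. Lean on these libraries where they do the work, as an engineer would, in place of code of your own. Each camera call takes 0.05 s, during which the arm holds its last target. There are 200 camera calls.

## Working session

There is one attempt and no reset: what is moved stays moved. The work goes in short steps, Python scripts to look and compute and a tool call to move; the robot and the scene stay as the last step left them, time stands still between calls to the robot, and variables do not carry over. Pictures are saved under pics/ and viewed, at most 10 in all, crops included, and the job is handed in when it is done.

Besides the shell and the picture viewer there is one more tool, called after ">>>" by a JSON object that holds its "name" and its "arguments", one argument or row to a line. move_arm: Moves the arm, as the interface text tells. Its arguments: {"type":"object","properties":{"targets":{"type":"string"},"claw":{"type":"number"}},"required":["targets"]}

```bash
mkdir -p pics; ls; python3 - <<'E'
from bench import manip,cams
import cv2,numpy as np
print(manip.observe())
for n in("top","side"):
    p,d=cams.read_camera(n);cv2.imwrite(f"pics/{n}0.png",p);np.save(f"pics/{n}0.npy",d);print(n,cams.camera_model(n))
E
```

```text
pics
{'clock': 0.0, 'joint_pos': array([-1.00141841e+00,  3.85552927e-01,  6.58653598e-03, -5.41734165e-04,
       -1.19397237e+00, -2.58595439e-01]), 'qd': array([ 3.77859667e-05, -5.51499660e-04, -1.17417729e-03, -5.83040041e-05,
       -5.60996194e-04, -1.44195882e-03]), 'effort': array([ 3.65755341e-04, -3.92290378e+01,  1.88407284e+01,  4.18655008e+00,
       -4.61956457e-03,  1.82302983e-06]), 'eef_pos': array([ 190.94993555, -594.43211808,  206.80210544]), 'orientation': array([ 0.48584126, -3.10339052, -0.00339876]), 'wrist_force': array([ 0.74357197, -0.34993353, -0.03715586]), 'torque': array([0.01471011, 0.03017485, 0.02360947]), 'grasp_force': 0.0, 'gripper_width': 1.00245400473029}
top {'fx': 362.8497596882747, 'fy': 362.8497596882747, 'cx': 315.5667294809828, 'cy': 199.434827095752, 'D': array([-0.03179245,  0.        ,  0.        ,  0.        ,  0.        ]), 'eye': array([521.57080288,   1.73531459, 786.54709729]), 'attitude': array([-2.1050877 ,  2.14536185, -0.22381886])}
side {'fx': 436.91273661266666, 'fy': 436.91273661266666, 'cx': 314.85687890005266, 'cy': 199.9062292328162, 'D': array([-0.05078083,  0.        ,  0.        ,  0.        ,  0.        ]), 'eye': array([448.05455044, 582.84218089, 524.15460054]), 'attitude': array([-0.44788422,  2.59789502, -1.43845298])}
```

View pics/top0.png

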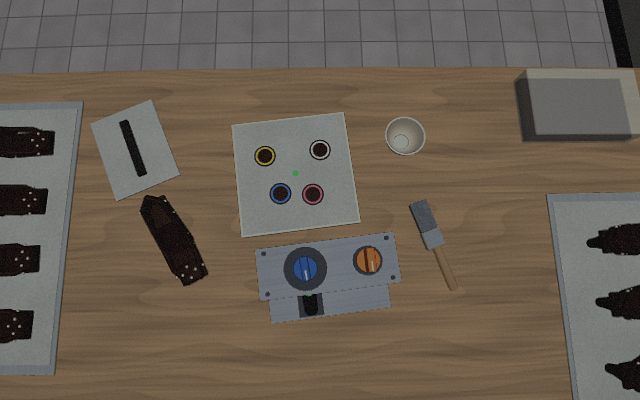

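View pics/side0.png

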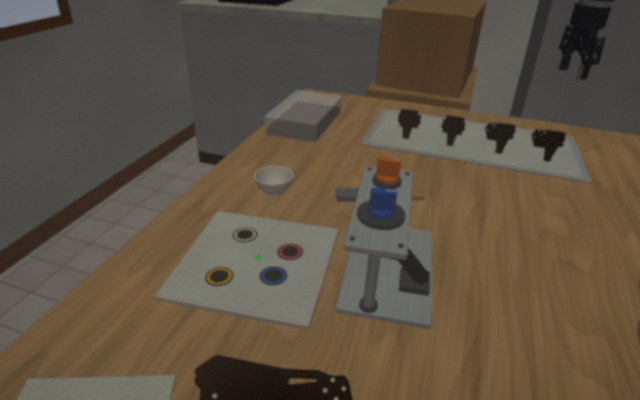

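The top view shows the yellow ring at (264,156), the spot at (295,173), the blue knob at (306,268) and the orange knob at (368,261). In the side view the yellow ring is at (219,276), the spot at (258,257), the blue grip at (383,200) and the orange grip at (388,168).

```bash
cat >h.py <<'E'
import cv2,numpy as np
from bench import manip,cams
from scipy.spatial.transform import Rotation as R
def ray(n,uv):
    m=cams.camera_model(n);K=np.array([[m['fx'],0,m['cx']],[0,m['fy'],m['cy']],[0,0,1]])
    q=cv2.undistortPoints(np.array([[uv]],float),K,m['D'])[0,0]
    return m['eye'],R.from_rotvec(m['attitude']).apply([*q,1])
def plane(n,uv,z):
    e,d=ray(n,uv);return e+d*(z-e[2])/d[2]
def tri(a,b):
    (e,d),(f,g)=ray("top",a),ray("side",b)
    s=np.linalg.lstsq(np.c_[d,-g],f-e,rcond=None)[0];p,q=e+d*s[0],f+g*s[1]
    return (p+q)/2,np.linalg.norm(p-q)
HSV={'blue':((100,140,90),(125,255,255)),'orange':((5,150,120),(18,255,255)),'yellow':((20,120,100),(33,255,255)),'green':((50,120,100),(75,255,255))}
def blob(p,c,roi,mina=5):
    x0,y0,x1,y1=roi
    m=cv2.inRange(cv2.cvtColor(p[y0:y1,x0:x1],cv2.COLOR_BGR2HSV),*map(np.array,HSV[c]))
    cs,_=cv2.findContours(m,0,1)
    if not cs:return None
    c=max(cs,key=cv2.contourArea);(x,y),(w,h),a=cv2.minAreaRect(c);M=cv2.moments(c)
    cx,cy=(M['m10']/M['m00'],M['m01']/M['m00']) if M['m00'] else (x,y)
    return np.array([cx+x0,cy+y0]),cv2.contourArea(c),(w,h,a),c.reshape(-1,2)+[x0,y0]
E
python3 - <<'E'
from h import *
T=cv2.imread('pics/top0.png');S=cv2.imread('pics/side0.png');D=np.load('pics/top0.npy')
for c,r,s,z in(('blue',(280,240,335,295),(360,180,410,225),182),('orange',(345,240,390,285),(365,150,410,190),182),('yellow',(240,135,285,175),(195,260,240,292),11),('green',(270,150,325,200),(240,240,275,275),10)):
    a,b=blob(T,c,r),blob(S,c,s)
    print(c,a[:3],b[:3],'tri',*tri(a[0],b[0]),'pl',plane("top",a[0],z),plane("side",b[0],z), 'depth',D[int(a[0][1]),int(a[0][0])])
W=np.vstack([cv2.resize(T[230:320,240:410],None,fx=4,fy=4)[:300],cv2.resize(S[145:235,340:425],None,fx=8,fy=8)[:290,:680]])if 0 else None
a=cv2.resize(T[235:300,270:400],None,fx=6,fy=6,interpolation=2);cv2.imwrite('pics/k0.png',a)
E
```

```text
blue (array([304.6717033 , 267.79990842]), 364.0, (22.62741470336914, 23.33452033996582, 45.0)) (array([381.13806706, 212.14003945]), 84.5, (21.202856063842773, 5.632008075714111, 6.34019136428833)) tri [526.06602341  12.17811548 147.31929443] 2.9608650161156764 pl [527.21123499  11.78756906 182.        ] [517.54994988  64.5515282  182.        ] depth 589.8362
orange (array([372.67793427, 258.14929577]), 177.5, (23.77719497680664, 11.976227760314941, 83.2901611328125)) (array([386.61716172, 177.89108911]), 50.5, (18.243356704711914, 4.38406229019165, 8.13010311126709)) tri [ 540.14926721 -107.55288547  142.76119839] 3.328231610615322 pl [ 540.56788145 -100.70010388  182.        ] [529.18949044 -36.68147898 182.        ] depth 591.9223
yellow (array([264.42188625, 155.57811375]), 231.5, (17.0, 17.0, 90.0)) (array([218.63936291, 275.6996587 ]), 293.0, (16.0, 24.0, 90.0)) tri [775.61684525 100.51803679  11.83164626] 1.4193190023897653 pl [776.61090985 100.84024893  11.        ] [775.35401722  99.7707506   11.        ] depth 809.20374
green (array([295., 173.]), 14.0, (4.0, 4.0, 90.0)) (array([257.62745098, 256.96078431]), 8.5, (2.0, 5.0, 90.0)) tri [733.87407876  32.73513882  12.90878221] 1.6344755862023137 pl [735.49912535  33.05405792  10.        ] [734.61004098  29.64738965  10.        ] depth 798.22437
```

View pics/k0.png

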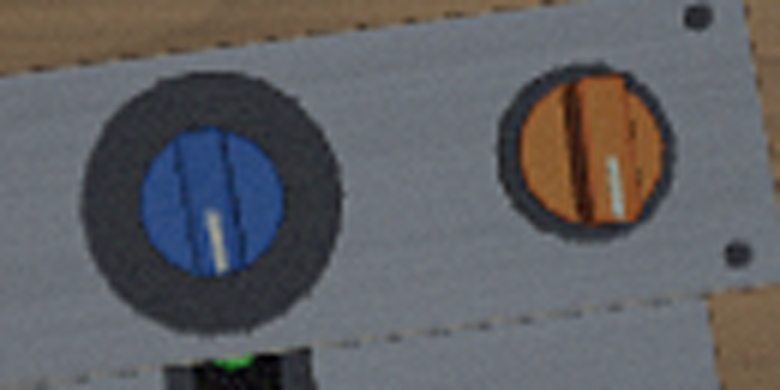

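The crop shows the blue bar from crop (199,130) to (216,275) and the orange bar's top face from (604,78) to (613,222). Both bars point roughly along world x.

```bash
python3 - <<'E'
from h import *
D={n:np.load(f'pics/{n}0.npy') for n in('top','side')}
def dp(n,uv):
    e,d=ray(n,uv);f=R.from_rotvec(cams.camera_model(n)['attitude']).apply([0,0,1]);return e+d*D[n][int(round(uv[1])),int(round(uv[0]))]/(d@f)
c=lambda x,y:(270+(x+.5)/6-.5,235+(y+.5)/6-.5)
for nm,a,b in(('blue',(199,130),(216,275)),('orange',(604,78),(613,222))):
    m=[(a[0]+b[0])/2,(a[1]+b[1])/2]
    print(nm,'top depth pt',dp('top',c(*m)))
    A,B=[plane('top',c(*q),188) for q in(a,b)];v=A-B
    print('  centre',(A+B)/2,'len',np.linalg.norm(v),'ang',np.arctan2(v[1],v[0]))
print(plane('top',c(212,202),148),plane('top',c(588,152),148))
for uv in((382,193),(383,196),(388,161),(388,165),(383,191)): print(uv,dp('side',uv))
s=manip.observe();print(R.from_rotvec(s['orientation']).as_matrix().round(3))
E
```

```text
blue top depth pt [526.33260626  12.54942039 186.32113294]
  centre [526.42998187  12.53185821 188.        ] len 38.89839199850696 ang 0.10392125401644926
orange top depth pt [538.1516377  -96.99790762 186.91026495]
  centre [538.23390635 -96.81977542 188.        ] len 38.80293466980434 ang 0.01508736487336952
[526.75300141  11.94048478 148.        ] [538.78125599 -97.40431297 148.        ]
(382, 193) [525.98713153  18.59072322 185.70292443]
(383, 196) [523.82692089  19.45592724 181.38710257]
(388, 161) [537.69285428 -92.0879924  184.35483748]
(388, 165) [536.59856839 -90.21636164 177.753729  ]
(383, 191) [525.19439164  16.17387698 188.01775869]
[[-0.952 -0.306 -0.001]
 [-0.306  0.952  0.002]
 [ 0.     0.002 -1.   ]]
```

```bash
cat >go.py <<'E'
import sys
from h import *
x,y,z,yaw=map(float,sys.argv[1:5])
s=manip.observe();T=R.from_rotvec(s['orientation']);M=T.as_matrix()
cur=np.arctan2(M[1,0],M[0,0]);yaw=cur+(yaw-cur+np.pi/2)%np.pi-np.pi/2 if len(sys.argv)<6 else yaw
c,n=np.cos(yaw),np.sin(yaw)
G=R.from_matrix(np.array([[c,n,0],[n,-c,0],[0,0,-1]]))
p=T.inv().apply(np.array([x,y,z])-s['eef_pos'])/250;r=(T.inv()*G).as_rotvec()/np.radians(30)
print('t',s['clock'],'eef',s['eef_pos'].round(1),'yaw',round(cur,3),'F',s['wrist_force'].round(1),'q',s['joint_pos'].round(2))
print('shift',p.round(3),'turn',r.round(3))
E
python3 go.py 538.5 -97 215 0.015
```

```text
t 0.1 eef [ 191.  -594.5  207. ] yaw -2.831 F [0.1 0.7 0.9] q [-1.    0.39  0.01 -0.   -1.19 -0.26]
shift [-1.932  1.47  -0.03 ] turn [ 0.004 -0.001  0.565]
```

>>> {"name": "move_arm", "arguments": {
  "targets": "-0.13 0.1 -0.01 0 0 0.05;-0.26 0.2 -0.02 0 0 0.15;-0.39 0.3 -0.03 0 0 0.3;-0.52 0.4 -0.04 0 0 0.45;-0.65 0.5 -0.05 0 0 0.565",
  "claw": 0.7
}}

```text
clock: 0.52
eef_pos: [308.0, -424.5, 220.0]
orientation: [0.017, -3.141, -0.001]
wrist_force: [0.7, -0.6, -0.6]
gripper_width: 0.7
grasp_force: 0.0
```

```bash
python3 go.py 538.5 -97 215 0.015
```

```text
t 0.5167 eef [ 308.  -424.5  220. ] yaw -3.131 F [ 0.7 -0.6 -0.6] q [-0.63  0.2  -0.22 -0.   -1.15 -0.93]
shift [-0.936  1.3    0.021] turn [ 0.001 -0.001 -0.008]
```

>>> {"name": "move_arm", "arguments": {
  "targets": "-0.09 0.13 0 0 0 0;-0.18 0.26 0 0 0 0;-0.27 0.39 0 0 0 0;-0.36 0.52 0 0 0 0;-0.45 0.65 0 0 0 0"
}}

```text
clock: 0.93
eef_pos: [418.1, -260.2, 220.3]
orientation: [0.024, -3.141, -0.0]
wrist_force: [1.3, -0.6, -0.3]
gripper_width: 0.698
grasp_force: 0.0
```

>>> {"name": "move_arm", "arguments": {
  "targets": "-0.1 0.13 0 0 0 0;-0.2 0.26 0 0 0 0;-0.3 0.39 0 0 0 0;-0.4 0.52 0 0 0 0;-0.48 0.63 0 0 0 0"
}}

```text
clock: 1.35
eef_pos: [536.4, -100.4, 220.0]
orientation: [0.025, -3.141, -0.0]
wrist_force: [0.1, -0.8, 0.6]
gripper_width: 0.698
grasp_force: 0.0
```

```bash
python3 go.py 538.5 -97 163 0.015
```

```text
t 1.35 eef [ 536.4 -100.4  220. ] yaw -3.125 F [ 0.1 -0.8  0.6] q [ 0.11  0.24 -0.17 -0.   -1.16 -1.67]
shift [-0.009  0.014  0.228] turn [ 0.    -0.001  0.002]
```

>>> {"name": "move_arm", "arguments": {
  "targets": "0 0.002 0 0 0 0;0 0.002 0.06 0 0 0;0 0.002 0.12 0 0 0;0 0.002 0.18 0 0 0;0 0.002 0.225 0 0 0"
}}

```text
clock: 1.77
eef_pos: [534.3, -102.3, 162.4]
orientation: [0.023, -3.139, -0.0]
wrist_force: [-0.8, -0.2, -0.3]
gripper_width: 0.7
grasp_force: 0.0
```

```bash
python3 go.py 538.5 -97 163 0.015; python3 - <<'E'
from h import *
p,d=cams.read_camera('side');q,_=cams.read_camera('top')
cv2.imwrite('pics/s1.png',np.hstack([cv2.resize(p[110:240,320:450],(400,400)),cv2.resize(q[220:320,320:420],(400,400))]))
E
```

```text
t 1.7667 eef [ 534.3 -102.3  162.4] yaw -3.127 F [-0.8 -0.2 -0.3] q [ 0.11  0.29 -0.26 -0.   -1.03 -1.66]
shift [-0.017  0.021 -0.002] turn [ 0.001 -0.005 -0.   ]
```

View pics/s1.png

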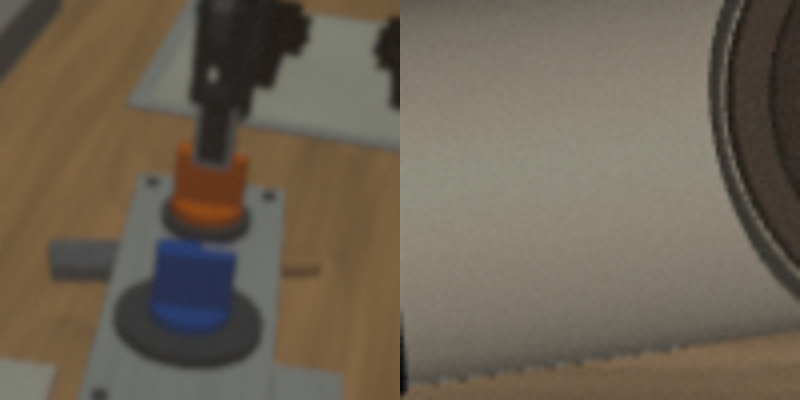

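The side view shows the fingers straddling the orange bar near its middle, about 5 mm off. I'll correct that and close.

>>> {"name": "move_arm", "arguments": {
  "targets": "-0.017 0.021 0 0 0 0;-0.017 0.021 0 0 0 0;-0.017 0.021 0 0 0 0;-0.017 0.021 0 0 0 0;-0.017 0.021 0 0 0 0"
}}

```text
clock: 2.28
eef_pos: [539.8, -97.0, 164.8]
orientation: [-0.024, 3.14, 0.0]
wrist_force: [-0.5, 0.8, 0.2]
gripper_width: 0.698
grasp_force: 0.0
```

>>> {"name": "move_arm", "arguments": {
  "targets": "0 0 0 0 0 0;0 0 0 0 0 0;0 0 0 0 0 0;0 0 0 0 0 0;0 0 0 0 0 0",
  "claw": 0
}}

```text
clock: 2.7
eef_pos: [540.3, -96.9, 165.1]
orientation: [-0.024, 3.139, -0.0]
wrist_force: [0.8, -0.8, 0.8]
gripper_width: 0.004
grasp_force: 0.0
```

```bash
python3 go.py 538.5 -97 163 0.89
```

```text
t 2.7 eef [540.3 -96.9 165.1] yaw -3.126 F [ 0.8 -0.8  0.8] q [ 0.12  0.29 -0.25  0.   -1.03 -1.67]
shift [ 0.007 -0.     0.008] turn [-0.002  0.004 -1.67 ]
```

```bash
python3 - <<'E'
from h import *
p,d=cams.read_camera('side');q,_=cams.read_camera('top')
cv2.imwrite('pics/s2.png',np.hstack([cv2.resize(p[90:240,320:470],(500,500)),cv2.resize(q,(300,500))]))
np.save('pics/s2.npy',d);cv2.imwrite('pics/s2f.png',p)
E
```

```text
(no output)
```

View pics/s2.png

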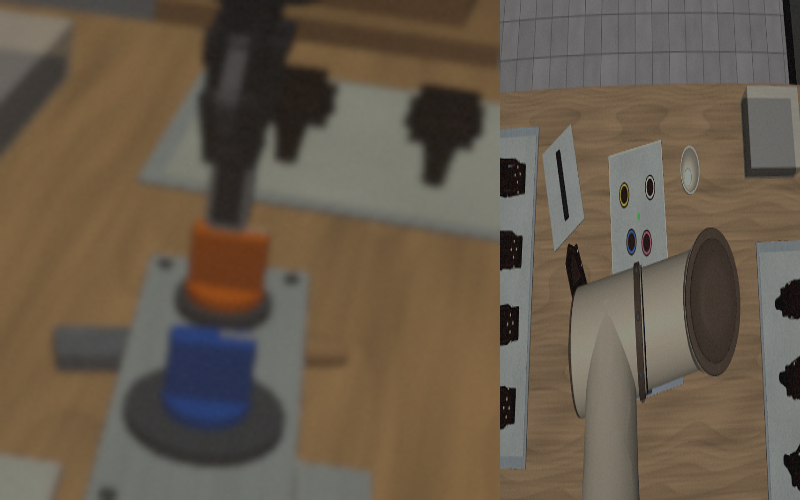

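```bash
python3 - <<'E'
from h import *
D=np.load('pics/s2.npy')
def dp(n,uv):
    e,d=ray(n,uv);f=R.from_rotvec(cams.camera_model(n)['attitude']).apply([0,0,1]);return e+d*D[int(uv[1]),int(uv[0])]/(d@f)
for uv in((388,148),(388,151),(388,154),(388,156),(388,160),(388,164)): print(uv,dp('side',uv).round(1))
m=cams.camera_model('side');K=np.array([[m['fx'],0,m['cx']],[0,m['fy'],m['cy']],[0,0,1]])
Rc=R.from_rotvec(m['attitude']).inv()
P=np.array([[540.3,-96.9,165.1],[538.5,-97,188]])
print(cv2.projectPoints(Rc.apply(P-m['eye']),np.zeros(3),np.zeros(3),K,m['D'])[0])
E
```

```text
(388, 148) [539.3 -84.3 212.1]
(388, 151) [538.8 -85.3 206.2]
(388, 154) [538.4 -86.1 200.3]
(388, 156) [538.1 -87.2 196.1]
(388, 160) [537.8 -91.6 186.5]
(388, 164) [536.8 -90.4 179.6]
[[[385.82110611 169.40186684]]

 [[388.30458369 157.81073038]]]
```

```bash
python3 - <<'E'
from h import *
D=np.load('pics/side0.npy');D2=np.load('pics/s2.npy')
m=cams.camera_model('side');K=np.array([[m['fx'],0,m['cx']],[0,m['fy'],m['cy']],[0,0,1]]);A=R.from_rotvec(m['attitude'])
def cloud(D,u0,v0,u1,v1):
    g=np.stack(np.meshgrid(np.arange(u0,u1),np.arange(v0,v1)),-1).reshape(-1,1,2).astype(float)
    q=cv2.undistortPoints(g,K,m['D'])[:,0];z=D[v0:v1,u0:u1].reshape(-1)
    return (m['eye']+A.apply(np.c_[q,np.ones(len(q))]*z[:,None]))[z>0]
P=cloud(D,550,20,620,110);s=P[(np.linalg.norm(P[:,:2]-[191,-595],axis=1)<75)&(P[:,2]>150)]
print(len(s),np.sort(s[:,2])[:8],s[np.argsort(s[:,2])[:6]].round(0))
P=cloud(D2,370,120,410,175);s=P[(np.linalg.norm(P[:,:2]-[539,-92],axis=1)<25)]
h=s[np.argsort(s[:,2])];
for z in range(150,250,6):
    t=s[(s[:,2]>=z)&(s[:,2]<z+6)]
    if len(t):print(z,len(t),t.min(0).round(0),t.max(0).round(0))
E
```

```text
1856 [243.26031717 243.2718478  244.46624554 244.48377137 244.77547995
 244.79987431 244.84581361 244.92526255] [[ 171. -552.  243.]
 [ 168. -553.  243.]
 [ 205. -640.  244.]
 [ 200. -642.  244.]
 [ 180. -550.  245.]
 [ 195. -643.  245.]]
150 2 [558. -96. 155.] [558. -93. 155.]
156 36 [525. -93. 156.] [556. -88. 162.]
162 74 [ 518. -101.  162.] [557. -88. 168.]
168 71 [518. -96. 168.] [557. -87. 174.]
174 74 [ 518. -100.  174.] [556. -87. 180.]
180 77 [517. -96. 180.] [557. -88. 186.]
186 82 [ 518. -103.  186.] [557. -87. 192.]
192 30 [ 529. -105.  192.] [551. -85. 198.]
198 43 [ 529. -103.  198.] [552. -83. 204.]
204 45 [ 529. -100.  204.] [550. -83. 210.]
210 44 [ 529. -103.  210.] [551. -82. 216.]
216 46 [ 529. -100.  216.] [550. -82. 222.]
222 26 [530. -91. 222.] [550. -81. 227.]
228 12 [ 527. -107.  228.] [547. -70. 234.]
234 16 [ 527. -113.  234.] [548. -67. 239.]
240 21 [527. -95. 240.] [546. -67. 245.]
246 8 [525. -84. 247.] [529. -71. 252.]
```

The start picture has the open fingertips at z≈243 while the state said 207, so the real tips stand about 25 mm above the reported TCP. The closed fingers were just above the knob's top (tips at z≈190). I'll open, go 28 mm lower and grip again.

>>> {"name": "move_arm", "arguments": {
  "targets": "0.007 0 0 0 0 0;0.007 0 0 0 0 0;0.007 0 0 0 0 0;0.007 0 0 0 0 0;0.007 0 0 0 0 0",
  "claw": 0.6
}}

```text
clock: 3.22
eef_pos: [537.3, -97.1, 163.6]
orientation: [0.023, -3.14, -0.0]
wrist_force: [-0.5, -0.4, -0.4]
gripper_width: 0.597
grasp_force: 0.0
```

>>> {"name": "move_arm", "arguments": {
  "targets": "0 0 0.03 0 0 0;0 0 0.06 0 0 0;0 0 0.08 0 0 0;0 0 0.1 0 0 0;0 0 0.11 0 0 0"
}}

```text
clock: 3.63
eef_pos: [537.1, -97.1, 135.3]
orientation: [0.023, -3.139, 0.0]
wrist_force: [-0.4, 0.6, -0.2]
gripper_width: 0.6
grasp_force: 0.0
```

>>> {"name": "move_arm", "arguments": {
  "targets": "0 0 0 0 0 0;0 0 0 0 0 0;0 0 0 0 0 0;0 0 0 0 0 0;0 0 0 0 0 0",
  "claw": 0
}}

```text
clock: 4.05
eef_pos: [538.2, -96.5, 137.1]
orientation: [-0.023, 3.14, 0.001]
wrist_force: [0.4, 3.4, 1.1]
gripper_width: 0.149
grasp_force: 61.2
```

```bash
python3 go.py 538.5 -97 137 0.89
```

```text
t 4.05 eef [538.2 -96.5 137.1] yaw -3.127 F [0.4 3.4 1.1] q [ 0.12  0.32 -0.29 -0.   -0.97 -1.67]
shift [-0.001 -0.002  0.   ] turn [ 0.     0.003 -1.671]
```

>>> {"name": "move_arm", "arguments": {
  "targets": "0 0 0 0 0 -0.17;0 0 0 0 0 -0.34;0 0 0 0 0 -0.51;0 0 0 0 0 -0.68;0 0 0 0 0 -0.84"
}}

```text
clock: 4.47
eef_pos: [538.1, -96.1, 137.1]
orientation: [-0.714, 3.058, 0.002]
wrist_force: [-0.6, 6.2, 1.9]
gripper_width: 0.152
grasp_force: 61.3
```

>>> {"name": "move_arm", "arguments": {
  "targets": "0 0 0 0 0 -0.17;0 0 0 0 0 -0.34;0 0 0 0 0 -0.51;0 0 0 0 0 -0.68;0 0 0 0 0 -0.83"
}}

```text
clock: 4.88
eef_pos: [537.9, -95.8, 137.1]
orientation: [-1.357, 2.832, 0.002]
wrist_force: [-0.9, 5.7, 2.7]
gripper_width: 0.151
grasp_force: 61.4
```

>>> {"name": "move_arm", "arguments": {
  "targets": "0 0 0 0 0 0;0 0 0 0 0 0;0 0 0 0 0 0;0 0 0 0 0 0;0 0 0 0 0 0"
}}

```text
clock: 5.3
eef_pos: [537.9, -95.8, 137.1]
orientation: [-1.352, 2.834, 0.002]
wrist_force: [-1.8, 7.0, 2.2]
gripper_width: 0.157
grasp_force: 61.5
```

```bash
python3 go.py 538.5 -97 137 0.89; cat >sp.py <<'E'
from h import *
B=np.array([526.5,12.2]);Y=np.array([776,100.3])
def pol(p): v=p[:2]-B;return np.hypot(*v),np.arctan2(v[1],v[0])
print('yellow',pol(Y))
for n,roi in(('side',(160,210,340,325)),('top',(230,110,362,240))):
    p,_=cams.read_camera(n);g=blob(p,'green',roi)
    if g: P=plane(n,g[0],11);print(n,g[0],g[1],P[:2].round(1),pol(P),'d',(Y-P[:2]).round(1))
E
python3 sp.py
```

```text
t 5.3 eef [537.9 -95.8 137.1] yaw -2.252 F [-1.8  7.   2.2] q [ 0.12  0.32 -0.29 -0.   -0.97 -0.8 ]
shift [ 0.002 -0.005  0.   ] turn [ 0.001  0.004 -0.   ]
yellow (np.float64(264.59754345042586), np.float64(0.3394393619006339))
side [251.5 274.5] 13.0 [723.9  77.2] (np.float64(207.83513257034045), np.float64(0.3181412120862526)) d [52.1 23.1]
top [273.94252874 177.94252874] 14.5 [724.8  79.5] (np.float64(209.3569186236979), np.float64(0.32715176061540296)) d [51.2 20.8]
```

>>> {"name": "move_arm", "arguments": {
  "targets": "0 0 0 0 0 -0.06;0 0 0 0 0 -0.12;0 0 0 0 0 -0.12;0 0 0 0 0 -0.12;0 0 0 0 0 -0.12"
}}

```text
clock: 5.82
eef_pos: [537.8, -95.8, 137.1]
orientation: [-1.44, 2.791, 0.002]
wrist_force: [-1.7, 6.7, 2.9]
gripper_width: 0.159
grasp_force: 61.5
```

>>> {"name": "move_arm", "arguments": {
  "targets": "0 0 0 0 0 0;0 0 0 0 0 0;0 0 0 0 0 0;0 0 0 0 0 0;0 0 0 0 0 0",
  "claw": 0.6
}}

```text
clock: 6.23
eef_pos: [537.7, -97.4, 136.7]
orientation: [1.439, -2.792, 0.0]
wrist_force: [-0.5, 0.3, 0.4]
gripper_width: 0.6
grasp_force: 0.0
```

>>> {"name": "move_arm", "arguments": {
  "targets": "0 0 -0.06 0 0 0;0 0 -0.12 0 0 0;0 0 -0.18 0 0 0;0 0 -0.22 0 0 0;0 0 -0.22 0 0 0"
}}

```text
clock: 6.65
eef_pos: [539.2, -97.3, 194.1]
orientation: [-1.438, 2.788, -0.004]
wrist_force: [0.4, -0.1, -0.4]
gripper_width: 0.596
grasp_force: 0.0
```

```bash
python3 sp.py; python3 go.py 526.5 12.2 192 0.36; python3 - <<'E'
from h import *
p,d=cams.read_camera('side');cv2.imwrite('pics/s3.png',cv2.resize(p[90:240,320:470],(600,600)))
E
```

```text
yellow (np.float64(264.59754345042586), np.float64(0.3394393619006339))
side [251.21212121 276.        ] 11.0 [722.7  80.8] (np.float64(207.86289600581068), np.float64(0.3364992415833277)) d [53.3 19.5]
top [272.05747126 178.05747126] 14.5 [724.6  83.6] (np.float64(210.5485333604166), np.float64(0.34609943381011454)) d [51.4 16.7]
t 6.75 eef [537.5 -97.1 191.4] yaw -2.19 F [-0.1 -1.4 -0.8] q [ 0.12  0.26 -0.21 -0.   -1.09 -0.74]
shift [-0.33   0.289 -0.002] turn [1.00e-03 0.00e+00 1.13e+00]
```

View pics/s3.png

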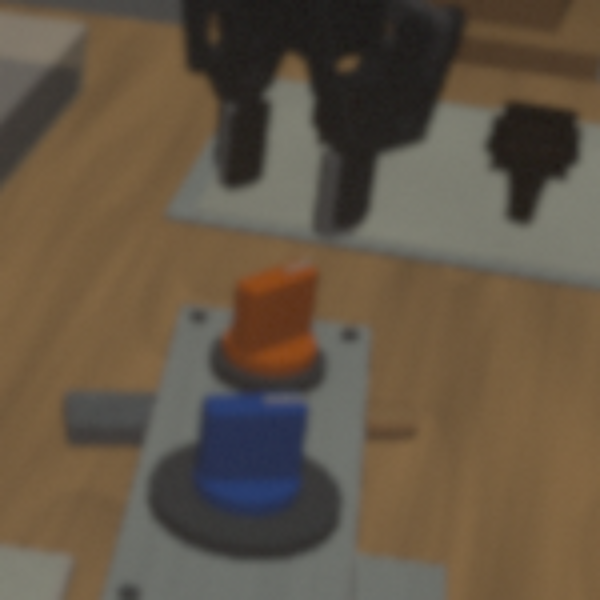

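The orange knob is released and turned, and the gripper is clear. The blue bar's near top edge runs from crop (207,400) to (305,407), which is about full-frame (372,190) to (396,192). Next I'll work out the blue bar's yaw from that edge.

```bash
python3 - <<'E'
from h import *
for a,b in(((207,398),(305,405)),((207,396),(305,407))):
    A,B=[plane('side',(320+(x+.5)/4-.5,90+(y+.5)/4-.5),188) for x,y in(a,b)];v=A-B
    print(A.round(1),B.round(1),np.arctan2(v[1],v[0]))
S,s0=cams.read_camera('side')[0],cv2.imread('pics/side0.png')
for p in(s0,S):
    b=blob(p,'blue',(360,180,410,225));print(b[1],b[2],b[3].min(0),b[3].max(0))
    m=cams.read_camera
D=cams.read_camera('side')[1]
mm=cams.camera_model('side')
f=R.from_rotvec(mm['attitude']).apply([0,0,1])
for D,n in((np.load('pics/side0.npy'),'old'),(D,'now')):
    P=[]
    for v in range(192,203):
        for u in range(366,402):
            e,d=ray('side',(u,v));q=e+d*D[v,u]/(d@f)
            if 166<q[2]<184 and abs(q[0]-526.5)<17 and abs(q[1]-19)<14:P.append(q)
    P=np.array(P);k=np.polyfit(P[:,0],P[:,1],1);print(n,len(P),np.arctan(k[0]),np.polyval(k,526.5))
E
```

```text
[542.8  17.1 188. ] [507.    8.7 188. ] 0.22792152100191695
[543.2  15.6 188. ] [506.7  10.2 188. ] 0.14721817883999266
84.5 (21.202856063842773, 5.632008075714111, 6.34019136428833) [371 209] [392 215]
89.0 (5.0, 21.0, 90.0) [372 210] [393 215]
old 196 0.15225072692119657 18.312285313310248
now 196 0.38790216247057907 19.07631742134552
```

>>> {"name": "move_arm", "arguments": {
  "targets": "-0.08 0.07 0 0 0 0.19;-0.16 0.14 0 0 0 0.38;-0.24 0.21 0 0 0 0.57;-0.32 0.28 0 0 0 0.76;-0.33 0.289 0 0 0 0.95"
}}

```text
clock: 7.32
eef_pos: [526.1, 14.8, 190.8]
orientation: [0.705, -3.06, -0.001]
wrist_force: [-0.1, -0.5, 0.9]
gripper_width: 0.6
grasp_force: 0.0
```

```bash
python3 go.py 526.5 12.2 137 0.35
```

```text
t 7.3167 eef [526.1  14.8 190.8] yaw -2.689 F [-0.1 -0.5  0.9] q [ 0.34  0.23 -0.26 -0.   -1.08 -1.45]
shift [ 0.003 -0.01   0.215] turn [ 0.001 -0.002  0.197]
```

>>> {"name": "move_arm", "arguments": {
  "targets": "0.003 -0.005 0 0 0 0.197;0.003 -0.005 0 0 0 0.197;0.003 -0.005 0 0 0 0.197;0.003 -0.005 0 0 0 0.197;0.003 -0.005 0 0 0 0.197"
}}

```text
clock: 7.73
eef_pos: [526.5, 10.2, 191.4]
orientation: [0.551, -3.092, 0.0]
wrist_force: [-0.4, 0.3, 0.9]
gripper_width: 0.601
grasp_force: 0.0
```

```bash
python3 go.py 526.5 12.2 137 0.35
```

```text
t 7.7333 eef [526.5  10.2 191.4] yaw -2.789 F [-0.4  0.3  0.9] q [ 0.33  0.23 -0.26 -0.   -1.08 -1.55]
shift [-0.003  0.008  0.218] turn [ 0.    -0.001  0.005]
```

>>> {"name": "move_arm", "arguments": {
  "targets": "-0.003 0.006 0.06 0 0 0;-0.003 0.006 0.12 0 0 0;-0.003 0.006 0.18 0 0 0;-0.003 0.006 0.217 0 0 0;-0.003 0.006 0.217 0 0 0"
}}

```text
clock: 8.15
eef_pos: [525.3, 11.6, 135.2]
orientation: [0.548, -3.089, 0.0]
wrist_force: [-0.6, -0.8, -0.5]
gripper_width: 0.599
grasp_force: 0.0
```

>>> {"name": "move_arm", "arguments": {
  "targets": "0 0 0 0 0 0;0 0 0 0 0 0;0 0 0 0 0 0;0 0 0 0 0 0;0 0 0 0 0 0",
  "claw": 0
}}

```text
clock: 8.57
eef_pos: [527.6, 13.6, 138.7]
orientation: [-0.549, 3.09, 0.003]
wrist_force: [-1.5, 4.9, 2.2]
gripper_width: 0.154
grasp_force: 60.7
```

```bash
python3 go.py 526.5 12.2 137 -0.56;python3 sp.py
```

```text
t 8.5667 eef [527.6  13.6 138.7] yaw -2.79 F [-1.5  4.9  2.2] q [ 0.33  0.28 -0.33 -0.   -0.95 -1.55]
shift [ 0.006 -0.004  0.007] turn [0.005 0.005 1.741]
yellow (np.float64(264.59754345042586), np.float64(0.3394393619006339))
side [248.90909091 276.13636364] 11.0 [726.3  82.5] (np.float64(211.77244029063277), np.float64(0.33852475977282026)) d [49.7 17.8]
top [271.79569892 176.94623656] 15.5 [727.1  84.2] (np.float64(213.13404506137215), np.float64(0.3446449415587444)) d [48.9 16.1]
```

>>> {"name": "move_arm", "arguments": {
  "targets": "0 0 0 0 0 0.17;0 0 0 0 0 0.34;0 0 0 0 0 0.51;0 0 0 0 0 0.68;0 0 0 0 0 0.83"
}}

```text
clock: 9.08
eef_pos: [527.7, 12.6, 138.7]
orientation: [0.135, 3.136, 0.001]
wrist_force: [-0.7, 0.6, 1.5]
gripper_width: 0.152
grasp_force: 60.7
```

>>> {"name": "move_arm", "arguments": {
  "targets": "0 0 0 0 0 0.17;0 0 0 0 0 0.34;0 0 0 0 0 0.51;0 0 0 0 0 0.68;0 0 0 0 0 0.82"
}}

```text
clock: 9.5
eef_pos: [527.3, 11.7, 138.7]
orientation: [0.8, 3.036, -0.001]
wrist_force: [-0.0, -0.9, 1.8]
gripper_width: 0.154
grasp_force: 60.8
```

>>> {"name": "move_arm", "arguments": {
  "targets": "0 0 0 0 0 0;0 0 0 0 0 0;0 0 0 0 0 0;0 0 0 0 0 0;0 0 0 0 0 0"
}}

```text
clock: 9.92
eef_pos: [527.3, 11.7, 138.7]
orientation: [0.792, 3.038, -0.001]
wrist_force: [-1.8, -1.5, 5.9]
gripper_width: 0.152
grasp_force: 61.2
```

```bash
python3 go.py 526.5 12.2 137 -0.5;python3 sp.py
```

```text
t 9.9167 eef [527.3  11.7 138.7] yaw 2.632 F [-1.8 -1.5  5.9] q [ 0.33  0.28 -0.33  0.   -0.95 -2.41]
shift [0.004 0.    0.007] turn [-0.     0.003 -0.019]
yellow (np.float64(264.59754345042586), np.float64(0.3394393619006339))
side [218.72789116 275.80952381] 24.5 [775.1 100. ] (np.float64(263.6125774138263), np.float64(0.33940213759855353)) d [0.9 0.3]
top [263.61764706 155.94117647] 17.0 [775.8 102.6] (np.float64(265.1883203368344), np.float64(0.3479670800226329)) d [ 0.2 -2.3]
```

Centred to within about 2 mm. Now I'll release and retreat.

>>> {"name": "move_arm", "arguments": {
  "targets": "0 0 0 0 0 0;0 0 0 0 0 0;0 0 0 0 0 0;0 0 0 0 0 0;0 0 0 0 0 0",
  "claw": 0.6
}}

```text
clock: 10.43
eef_pos: [526.7, 12.4, 137.1]
orientation: [-0.795, -3.039, -0.0]
wrist_force: [-0.8, -0.2, 1.0]
gripper_width: 0.598
grasp_force: 0.0
```

>>> {"name": "move_arm", "arguments": {
  "targets": "0 0 -0.08 0 0 0;0 0 -0.16 0 0 0;0 0 -0.24 0 0 0;0 0 -0.3 0 0 0;0 0 -0.3 0 0 0"
}}

```text
clock: 10.85
eef_pos: [528.9, 12.6, 215.9]
orientation: [0.793, 3.033, 0.005]
wrist_force: [0.9, 0.5, -0.2]
gripper_width: 0.599
grasp_force: 0.0
```

>>> {"name": "move_arm", "arguments": {
  "targets": "0 0 0 0 0 0;0 0 0 0 0 0;0 0 0 0 0 0;0 0 0 0 0 0;0 0 0 0 0 0"
}}

```text
clock: 11.27
eef_pos: [526.4, 12.1, 211.5]
orientation: [-0.796, -3.038, 0.001]
wrist_force: [0.0, -0.1, -0.3]
gripper_width: 0.597
grasp_force: 0.0
```

```bash
python3 sp.py; python3 -c "
from h import *
cv2.imwrite('pics/end.png',cv2.resize(cams.read_camera('side')[0][100:320,150:450],None,fx=2,fy=2))"
```

```text
yellow (np.float64(264.59754345042586), np.float64(0.3394393619006339))
side [218.58518519 275.91851852] 22.5 [775.2 100.3] (np.float64(263.8096647267712), np.float64(0.3404631071634056)) d [0.8 0. ]
top [263.67619048 155.8952381 ] 17.5 [775.9 102.5] (np.float64(265.2427715509705), np.float64(0.34737305517511674)) d [ 0.1 -2.2]
```

View pics/end.png

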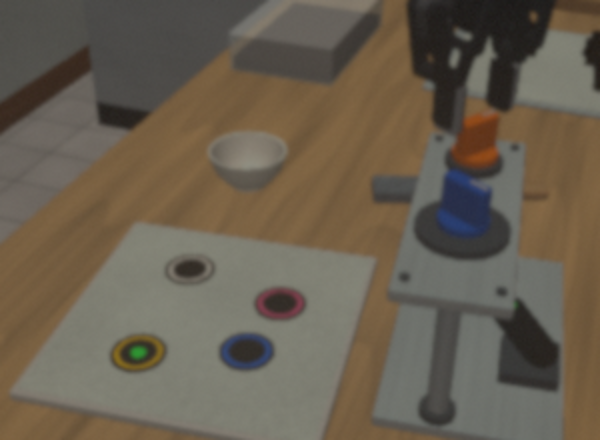

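The spot sits in the middle of the yellow ring (crop (138,352)), and the gripper is well clear of the knobs.

```bash
python3 -c "
from bench import hand_in
print(hand_in())"
```

```text
the job is handed in; nothing more can be done
None
```

The job is handed in: the green spot lies about 2 mm from the yellow ring's centre by camera, with both knobs released and the gripper clear at about 11 s; the judge's verdict was not shown.

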